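# Swap a loose saddle for a spring clip on a template easel

## Robot

A 6-joint arm with a two-finger parallel gripper is mounted at the origin on the work surface. World frame = base frame: x ahead of the robot, y to its left, z up, the work surface at z = 0. Lengths are in m, angles in rad, forces in N, time in s.
With the tool pointing down it reaches from about 0.2 to 0.875 m from the base axis. Payload 3.4 kg.
Tool frame: the origin (TCP) lies between the finger pads; the fingertips stand 25 mm ahead of it and the grasp point (between the pads) lies 6 mm ahead of it (r.nose_length is the z of the fingertips in the tool frame, in m); z points along the fingers, y is the line along which they close (so a half turn about z gives the same grasp; the last joint's range is limited). The gripper opens to 94 mm and grips with 3 to 60 N. Pads are 16 mm wide; open, the fingers measure 119 mm over their backs; the gripper's body (75 mm by 177 mm) begins 78 mm behind the grasp point.
Start: joints at [-1.364, 0.276, 1.505, -0, 1.361, -0.121], TCP at [0.185, -0.544, 0.23] pointing down, gripper open.
Joint ranges: [-2.89, 2.89], [-0.75, 2.08], [0.22, 2.7], [-1.18, 4.32], [0.11, 2.71], [-2.7, 2.7]. Speed limits (rad/s): [2.57, 2.57, 3.14, 3.14, 3.14, 3.14].

## Interface

Orientations are given as a unit quaternion [w, x, y, z].
In Python, from plant import r, gripper_to, inverse_kinematics, vision, models, telemetry gives the robot as it stands. Calls block until the motion is done:
- r.move_to(position, orientation): joint-space move of the TCP to a pose.
- r.move_l(position, rot=None, vel=0.15, guard=None): straight line of the TCP; rot=None keeps the orientation; vel is the mean speed in m/s. With guard (N) it stops when the force on the tool has changed by that much, and returns True; else False.
- r.movej(angles): joint-space move.
- gripper_to(opening, f_grip=None): finger opening in m; f_grip is the grip in N (None keeps the last); returns when the fingers have stopped.
- r.hold(seconds).
- inverse_kinematics(position, orientation): joint angles nearest the present ones, or None.
- vision.snapshot(name): name is "side" or "top" or "wrist"; returns the picture (420x560x3 uint8, red, green, blue); there is no depth.
- vision.get_calibration(name): a dict with "fx", "fy", "cx", "cy" (pixels), "D" ([k1, k2, p1, p2, k3] as OpenCV has them; the pictures are not rectified), "position" and "orientation" of the camera in the world. Camera axes: x right, y down, z forward; pixel columns grow to the right and rows downward; lengths in m; the calibration is good to about 2 mm. A picture is of the moment at which its call begins: read the wrist's pose just before it. get_calibration takes no time and is no camera call; for the wrist camera it gives the pose at the moment of the call.
A pose or a line that the arm cannot do raises r.PlanningError and nothing moves.
- r.sign_off(): hands the job in; it is judged then, once.
Trained networks look in the newest picture that a camera, given by its name, has taken for a name from the list of things; names that differ only in an ending like _2 or _b are one class to them, and where a whole thing is asked for, a point or a joint stands for the part that bears it (a point fixed in the world has none). Each returns a list of dicts, best first, with "score" (0 to 1); they miss things now and then, are a little off and sometimes report something else, mostly with a low value. They report only what shows in the picture. A call takes as long as a camera call. They do not tell look-alikes from the thing itself.
- models.boxes_of(thing, camera): "at" ([x, y, z] in m, in world coordinates, good to about 4 mm: the middle of the surface that is visible of it).
- models.regions_of(thing, camera): "pixels" (420x560 bool, what is visible of it).
- models.mark_of(thing, camera): "at" ([x, y, z] in m, in world coordinates, good to about 4 mm: a listed point, or the origin of a listed thing).
Readings, each from a call of its own:
- telemetry.current_t(): time.
- telemetry.current_joints(): joint angles.
- telemetry.current_dq(): joint speeds.
- telemetry.current_joint_efforts(): joint torques, N m.
- telemetry.current_ee_pos(): TCP position.
- telemetry.current_tool_rot(): TCP orientation.
- telemetry.current_wrist_force(): force on the tool from outside, world axes, zero at the start.
- telemetry.current_torque(): the same for the moment, N m.
- telemetry.current_opening(): finger opening in m.
- telemetry.current_finger_force(): force on a finger pad.
Only numpy, scipy, OpenCV 4.12 (cv2) and the standard library are available. Lean on these libraries where they do the work, as an engineer would, in place of code of your own. Each camera call takes 0.05 s, during which the arm holds its last target. There are 200 camera calls.

## Task

The aluminium bowl template on the leaning easel is only kept by a loose wooden saddle straddling the top edge: take the saddle off and stand it upright, on its two legs, on the plaster slab. Then take the steel spring clip off the clip strip, squeeze it open and let it close squarely over the middle of the template's top edge, in line with the leaning board, so that it pinches template and board together. Leave the template standing on its ledge against the board, and do not disturb the cups, jar or brush.

Things in the scene. Friction and masses are not known exactly. Their poses are not given: they have to be found in the camera images.
- board: Wooden board of the fixed easel, 8 mm thick, 220 mm wide, 170 mm up the slope, its top leaning 30 degrees towards the robot. Origin: middle of the top edge, mid-thickness, 180 mm above the table. z up the slope, x normal to the face with the template (away from the robot and up), y along the top edge. At its foot a ledge, top at z = -162 mm, sticks 26 mm out of the face.
- template: Loose aluminium sheet, 4 mm thick, 100 mm wide at the top, 160 mm high, a bowl outline cut into one side; stands on the ledge, flat on the board, its top edge 2 mm below the board's. Origin: lower edge, straight below the middle of the top edge, mid-thickness; axes as the board's. Board and template together are 12 mm thick (x = -4 to 8 mm in the board's frame).
- saddle: Loose wooden inverted U astride board and template, 39 (x) x 40 (y) mm: two legs 12 mm thick, 45 mm long, a 15 mm slot between, a 12 mm crown, and on it an upright grip fin 14 mm thick (x), 36 mm wide (y), from z = 57 to 105 mm. About 0.09 kg. Origin: centre between the feet; z up through the fin, y along the slot.
- slab: Fixed white plaster slab on the table, 130 x 130 x 16 mm, bare. Origin: centre of its underside.
- rack: Fixed steel clip strip: an upright sheet 6 mm thick (x), 140 mm long (y), its top edge 112 mm above the table, on a base plate 90 x 150 x 12 mm. Origin: centre of the base's underside.
- clip: Steel spring clip like a big clothes-peg, 100 mm long, 28 mm wide, 0.09 kg, biting the clip strip, handles up. Origin: middle of the hinge axis, 25 mm above the strip's edge. y is the hinge axis, z up between the handles at the start (fixed to the lever on +x: the middle plane turns in it by half the joint's change). Jaw rollers of radius 5 mm lie 40 mm below the hinge.
- clip_handles (a point): Point between the clip's two flat handles, 34 mm above the hinge: where to grip. The handles are 26 mm wide, rise to 55 mm above the hinge and splay to 58 mm over their outsides at the start. About 20 N squeezes them to the stop: then they are parallel, 28 mm over their outsides, and the jaws gape 28 mm.
- clip_jaw (a joint): Opening angle of the clip: 0 on the 6 mm strip, -0.15 shut on nothing, about 0.15 on 12 mm, 0.55 fully open (stop).
- cup_a: Loose terracotta cup, radius 36 mm, 65 mm high; a bystander. Origin: centre of its underside.
- cup_b: Loose terracotta cup, radius 36 mm, 65 mm high; a bystander. Origin: centre of its underside.
- jar: Loose grey lidded jar, radius 32 mm, 85 mm high; a bystander. Origin: centre of its underside.
- brush: Loose brush with a wooden handle, lying; a bystander.
Mind the look-alikes: they are no part of the job. Of the things like the clip, leave any that is red; of the rest the larger one is meant.

How it is judged:
On the way, in this order (a step that is already met when the one before it is completed fails the run):
1. the saddle stands upright on the slab, let go (angle between saddle's own z axis and vertical below 0.15 rad and x of saddle in the frame of slab between -0.06 and 0.06 m and y of saddle in the frame of slab between -0.06 and 0.06 m and z of saddle in the frame of slab below 0.022 m and linear speed of saddle below 0.03 m/s and contact force between the fingers and saddle below 0.2 N), for 0.2 s.
2. the clip is held open clear of its strip (value of joint clip_jaw above 0.3 rad and distance of clip from where it was at the start of the episode above 0.05 m), for 0.1 s.
At the end, for the whole second after the job is handed in: Saddle let go, upright (0.15 rad) on the slab within 60 mm of its centre each way. Clip let go, at rest, pinching template and board (over 2 N each), 25 mm or less from the middle of the edge, along it within 0.25 rad, in line with the slope within 0.35 rad. Template on its ledge, flat on the board (all of step 1 and contact force between clip and template above 2 N and contact force between clip and board above 2 N and value of joint clip_jaw between 0.08 and 0.24 rad and y of clip in the frame of template between -0.025 and 0.025 m and angle between the y axis of clip and the y axis of board, either way round below 0.25 rad and angle between the z axis of clip and the z axis of board, either way round below 0.35 rad and z of clip in the frame of board between 0 and 0.038 m and angle between the z axis of template and the z axis of board, either way round below 0.1 rad and angle between the x axis of template and the x axis of board, either way round below 0.1 rad and z of template in the frame of board below -0.156 m and x of template in the frame of board between 0 and 0.012 m and linear speed of clip below 0.03 m/s); the robot touches nothing.
It fails at once if a bystander (cup, jar or brush) is moved more than 30 mm (distance of any of cup_a, cup_b, jar, brush from where it was at the start of the episode above 0.03 m).
It fails at once if the template is knocked more than 50 mm from its place (distance of template from where it was at the start of the episode above 0.05 m).
It also fails if it takes over 59 s, if anything falls off the work surface, if the arm or the gripper's body presses on something with over 40 N, if the wrist force passes 120 N, or if a joint passes its speed limit or range.

## Working session

There is one attempt and no reset: what is moved stays moved. The work goes in short steps, each a Python script; the robot and the scene stay as the last script left them, time stands still between calls to the robot, and variables do not carry over. Pictures are saved under pics/ and viewed, at most 10 in all, crops included, and the job is handed in when it is done.

```bash
ls; mkdir -p pics
python3 - <<'E'
from plant import r, gripper_to, inverse_kinematics, vision, models, telemetry
import cv2,numpy as np
ims=[]
for c in ["top","side"]:
    im=vision.snapshot(c); ims.append(im)
    cal=vision.get_calibration(c); print(c,cal['fx'],np.round(cal['position'],3),np.round(cal['orientation'],3))
    for t in ["board","template","saddle","slab","rack","clip","clip_handles","cup_a","jar","brush"]:
        print(t,[(np.round(d['at'],3).tolist(),round(d['score'],2)) for d in models.mark_of(t,c)][:4])
    cv2.imwrite(f"pics/{c}0.png",im[:,:,::-1])
print(telemetry.current_t())
E
```

```text
pics
top 433.03533379975755 [0.375 0.013 1.092] [ 0.059 -0.703  0.705 -0.068]
board [([0.575, -0.01, 0.178], 0.57)]
template [([0.661, -0.03, 0.044], 0.72)]
saddle [([0.501, 0.304, -0.001], 0.72), ([0.598, -0.016, 0.143], 0.6), ([0.662, -0.03, 0.041], 0.5)]
slab [([0.5, 0.302, 0.002], 0.69)]
rack [([0.471, -0.306, -0.0], 0.57)]
clip [([0.445, -0.16, 0.046], 0.51), ([0.459, -0.281, 0.168], 0.47)]
clip_handles [([0.443, -0.161, 0.08], 0.75), ([0.461, -0.28, 0.168], 0.58), ([0.348, -0.283, 0.056], 0.44)]
cup_a [([0.694, 0.294, 0.0], 0.86), ([0.777, 0.177, 0.001], 0.85)]
jar [([0.776, -0.115, -0.0], 0.82)]
brush [([0.691, -0.29, -0.003], 0.65)]
side 437.30355840545616 [0.266 0.547 0.713] [ 0.1   -0.228  0.891 -0.38 ]
board [([0.575, -0.01, 0.18], 0.63)]
template []
saddle [([0.595, -0.016, 0.142], 0.65)]
slab [([0.501, 0.304, 0.003], 0.69)]
rack [([0.468, -0.312, -0.003], 0.73)]
clip [([0.444, -0.159, 0.044], 0.97), ([0.459, -0.283, 0.134], 0.7), ([0.35, -0.285, 0.03], 0.57)]
clip_handles [([0.444, -0.159, 0.078], 0.85), ([0.346, -0.286, 0.054], 0.83), ([0.465, -0.282, 0.171], 0.68), ([0.46, -0.281, 0.134], 0.55)]
cup_a [([0.691, 0.295, -0.003], 0.59)]
jar [([0.784, -0.117, 0.001], 0.82)]
brush [([0.688, -0.289, -0.0], 0.68)]
1.1
```

View pics/top0.png

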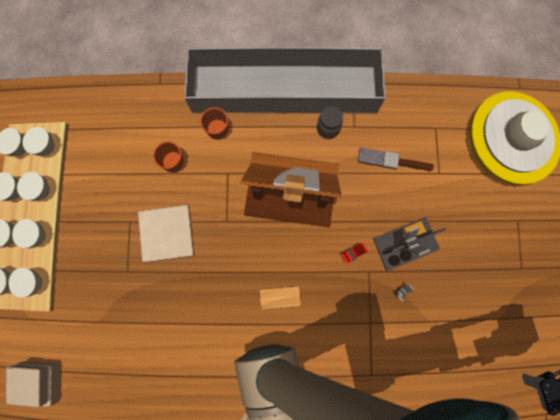

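View pics/side0.png

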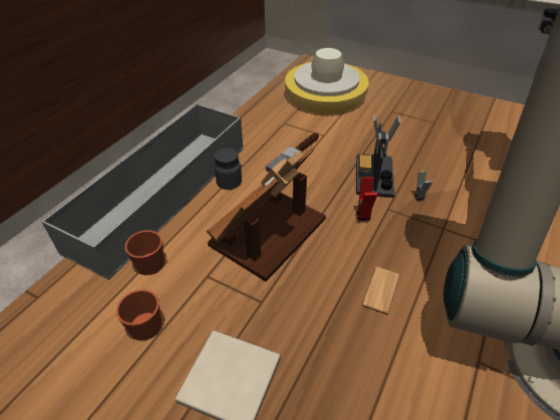

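```bash
cat > h.py <<'E'
from plant import r, gripper_to, inverse_kinematics, vision, models, telemetry
import cv2,numpy as np
from scipy.spatial.transform import Rotation as R
def q(M): return R.from_matrix(M).as_quat(scalar_first=True)
def rot(qq): return R.from_quat(qq,scalar_first=True).as_matrix()
def cam(c):
    k=vision.get_calibration(c); K=np.array([[k['fx'],0,k['cx']],[0,k['fy'],k['cy']],[0,0,1]])
    return K,np.array(k['D']),np.array(k['position']),rot(k['orientation'])
def ray(px,C):
    K,D,p,M=C; u=cv2.undistortPoints(np.array(px,float).reshape(-1,1,2),K,D).reshape(-1,2)
    return np.c_[u,np.ones(len(u))]@M.T
def toz(px,z,C):
    d=ray(px,C); return C[2]+d*((z-C[2][2])/d[:,2:])
def proj(P,C):
    K,D,p,M=C; X=(np.atleast_2d(P)-p)@M
    return cv2.projectPoints(X,np.zeros(3),np.zeros(3),K,D)[0].reshape(-1,2)
def toolR(z,y):
    z=z/np.linalg.norm(z); y=y-z*(y@z); y=y/np.linalg.norm(y); return np.c_[np.cross(y,z),y,z]
def marks(t,c): return [(np.round(d['at'],4).tolist(),round(d['score'],2)) for d in models.mark_of(t,c)]
E
python3 - <<'E'
from h import *
C=cam('top')
print(toz([[243,185],[340,195]],.18,C).round(3), toz([[375,243],[428,219],[440,242],[385,270]],.012,C).round(3))
K,D,p,M=cam('wrist'); T=rot(telemetry.current_tool_rot()); print(K[0,0],'cam in tool',(T.T@(p-telemetry.current_ee_pos())).round(3),(T.T@M).round(3)); print(T.round(3))
def shot(pos,Rm,n):
    r.move_to(pos,q(Rm)); C=cam('wrist'); im=vision.snapshot('wrist'); cv2.imwrite(f'pics/{n}.png',im[:,:,::-1]); np.save(f'pics/{n}.npy',np.array([C[2]]+list(C[3])))
    for t in ["clip","clip_handles","rack","board","template","saddle"]: print(n,t,marks(t,'wrist'))
shot([.42,-.28,.36],toolR(np.array([0,0,-1.]),np.array([1.,-.4,0])),'w1')
z=np.array([.5,0,-.866])
shot(np.array([.575,-.015,.18])-z*.24,toolR(z,np.array([.866,0,.5])),'w2')
print(telemetry.current_t(),telemetry.current_joints())
E
```

```text
[[ 0.585  0.093  0.18 ]
 [ 0.563 -0.117  0.18 ]] [[ 0.474 -0.226  0.012]
 [ 0.535 -0.367  0.012]
 [ 0.475 -0.395  0.012]
 [ 0.406 -0.249  0.012]]
314.60440825269103 cam in tool [ 0.084 -0.    -0.154] [[ 0.001 -0.959 -0.285]
 [ 1.     0.001 -0.   ]
 [ 0.    -0.285  0.959]]
[[ 0.947  0.322  0.   ]
 [ 0.322 -0.947 -0.   ]
 [-0.     0.    -1.   ]]
w1 clip [([0.4416, -0.1632, 0.0444], 0.98), ([0.4602, -0.285, 0.1355], 0.67), ([0.3492, -0.2835, 0.0326], 0.61)]
w1 clip_handles [([0.3512, -0.2844, 0.0513], 0.91), ([0.4407, -0.1585, 0.076], 0.77), ([0.4642, -0.2854, 0.168], 0.55)]
w1 rack [([0.4733, -0.3092, -0.0027], 0.93)]
w1 board []
w1 template [([0.4609, -0.2865, 0.1385], 0.25)]
w1 saddle []
w2 clip [([0.4432, -0.161, 0.0461], 0.61), ([0.4587, -0.2847, 0.1356], 0.59)]
w2 clip_handles [([0.4632, -0.2877, 0.1662], 0.96), ([0.4414, -0.1614, 0.0827], 0.93)]
w2 rack [([0.4713, -0.3119, -0.0028], 0.82), ([0.5752, -0.0036, 0.1777], 0.49)]
w2 board [([0.5801, -0.0046, 0.1812], 0.65)]
w2 template []
w2 saddle [([0.5972, -0.017, 0.1404], 0.7)]
4.2583 [-0.31341329 -0.25475776  1.78227981  0.17153814  1.11858936 -0.34831123]
```

View pics/w1.png

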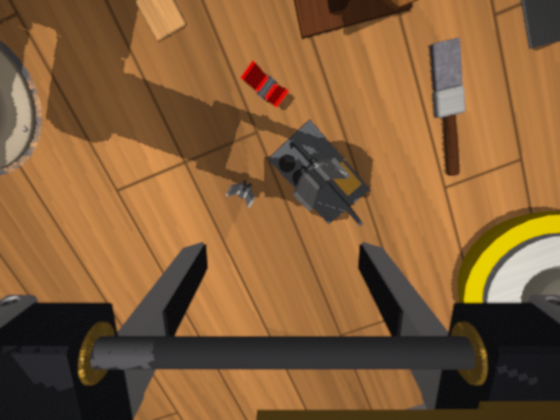

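View pics/w2.png

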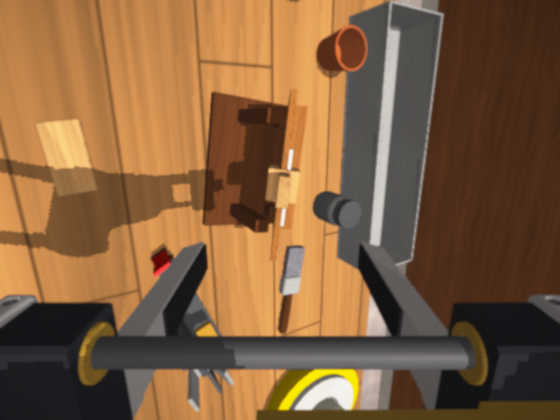

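Run:
```python
import cv2,numpy as np
a=cv2.imread('pics/w2.png')[80:270,240:340]; b=cv2.imread('pics/w1.png')[110:235,260:380]
A=cv2.resize(a,None,fx=3.1,fy=3.1,interpolation=3); B=cv2.resize(b,None,fx=4,fy=4,interpolation=3)
o=np.zeros((600,800,3),np.uint8); o[:A.shape[0],:A.shape[1]]=A; o[:B.shape[0],315:315+B.shape[1]]=B
cv2.imwrite('pics/z.png',cv2.convertScaleAbs(o,alpha=1.5,beta=15))
```

```text
(no output)
```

View pics/z.png

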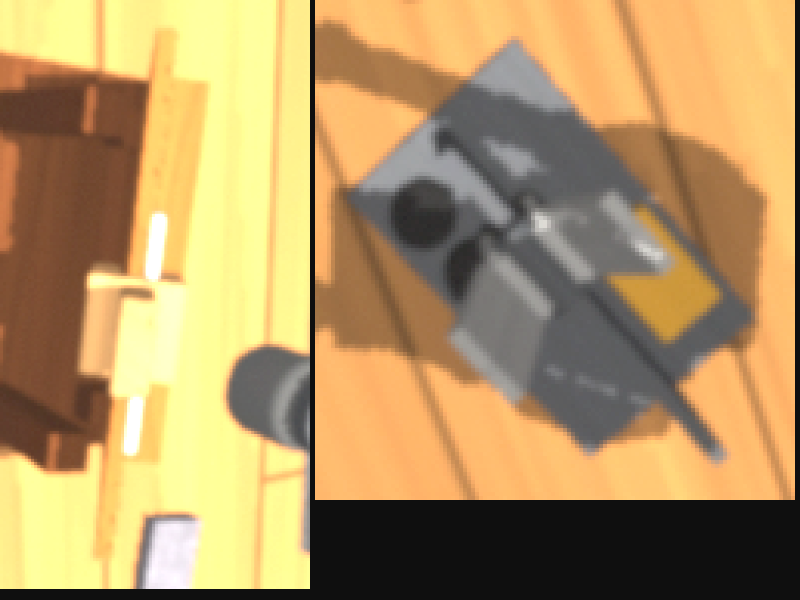

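```bash
cat > geo.py <<'E'
from h import *
def ld(n):
    a=np.load(f'pics/{n}.npy'); k=vision.get_calibration('wrist'); K=np.array([[k['fx'],0,k['cx']],[0,k['fy'],k['cy']],[0,0,1]])
    return K,np.array(k['D']),a[0],a[1:]
c2=lambda p: [[240+x/3.1,80+y/3.1] for x,y in p]
c1=lambda p: [[260+(x-315)/4,110+y/4] for x,y in p]
E
python3 - <<'E'
from geo import *
W2=ld('w2');W1=ld('w1')
b=toz(c2([(166,30),(103,556)]),.18,W2); t=toz(c2([(158,212),(131,455)]),.181,W2)
f=toz(c2([(130,290),(172,290),(120,395),(153,395)]),.18+.06*.866,W2)
s=toz(c1([(442,133),(718,457)]),.112,W1); base=toz(c1([(515,40),(755,318),(590,452),(347,195)]),.012,W1)
for n,v in zip('btfsR',(b,t,f,s,base)):
    d=v[0]-v[1]; print(n,v.round(4).tolist(),'mid',v.mean(0).round(4),'len',np.linalg.norm(d).round(3),'ang',np.degrees(np.arctan2(d[1],d[0])).round(1))
top=cam('top'); print(toz([[140,212],[187,206],[193,257],[143,261]],.016,top).round(3))
E
```

```text
b [[0.5918, 0.0986, 0.18], [0.5622, -0.1169, 0.18]] mid [ 0.577  -0.0091  0.18  ] len 0.218 ang 82.2
t [[0.5882, 0.0294, 0.181], [0.5756, -0.0724, 0.181]] mid [ 0.5819 -0.0215  0.181 ] len 0.103 ang 83.0
f [[0.5458, 0.0092, 0.232], [0.563, 0.0077, 0.232], [0.5417, -0.028, 0.232], [0.5554, -0.03, 0.232]] mid [ 0.5515 -0.0103  0.232 ] len 0.017 ang 175.0
s [[0.4498, -0.2372, 0.112], [0.4971, -0.3718, 0.112]] mid [ 0.4735 -0.3045  0.112 ] len 0.143 ang 109.4
R [[0.4881, -0.2236, 0.012], [0.5409, -0.3623, 0.012], [0.4592, -0.3918, 0.012], [0.4055, -0.2543, 0.012]] mid [ 0.4734 -0.308   0.012 ] len 0.148 ang 110.9
[[0.554 0.37  0.016]
 [0.569 0.249 0.016]
 [0.44  0.23  0.016]
 [0.43  0.356 0.016]]
```

```bash
cat >> geo.py <<'E'
yaw=np.radians(-7.5); f=np.array([np.cos(yaw),np.sin(yaw),0]); k=np.array([0,0,1.])
zb=-.5*f+.8660*k; xb=.866*f+.5*k; yb=np.cross(zb,xb)
B=np.array([.577,-.0095,.18]); Rb=toolR(-zb,xb)
E
python3 - <<'E'
from geo import *
g=np.array([.5567,-.0109,.2153]); p=g+.006*zb
gripper_to(.06,25)
r.move_to(p+.07*zb,q(Rb)); F0=np.array(telemetry.current_wrist_force())
print(r.move_l(p,vel=.1,guard=6))
gripper_to(.0,25); print(telemetry.current_opening(),telemetry.current_finger_force(),np.array(telemetry.current_wrist_force())-F0)
r.move_l(p+.11*zb,vel=.12); print(telemetry.current_opening(),np.array(telemetry.current_wrist_force())-F0)
im=vision.snapshot('side'); cv2.imwrite('pics/s1.png',cv2.resize(im[60:340,150:430],None,fx=2,fy=2)[:,:,::-1])
print(marks('saddle','side'),marks('template','side'),telemetry.current_ee_pos())
import itertools
J=np.array(telemetry.current_joints())
for a in (-90,-60,-30,0,30,60,90,180):
    y=np.array([np.cos(np.radians(a)),np.sin(np.radians(a)),0]); j=inverse_kinematics([.5,.302,.2],q(toolR(-k,y)))
    print(a,None if j is None else (np.abs(np.array(j)-J).max().round(2)))
print(telemetry.current_t())
E
```

```text
False
0.014302490733453093 24.994852244853973 [ 0.81946557 -0.32299808  0.67058769]
0.013953358211640036 [ 0.716464   -1.00265467 -2.16680801]
[([0.5409, -0.0107, 0.2346], 0.75)] [] [ 0.4990549  -0.0033432   0.31470365]
-90 2.03
-60 1.5
-30 0.98
0 0.58
30 0.58
60 0.59
90 1.12
180 None
8.3667
```

View pics/s1.png

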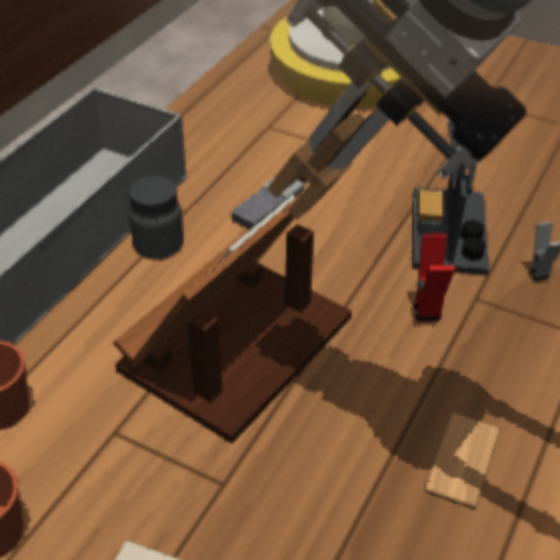

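The saddle hangs in line with the fingers (at 320,165), and the template's bright edge (265,215) is still on the board. Next I place the saddle.

Run:
```python
from geo import *
a=np.radians(30); Rm=toolR(-k,np.array([np.cos(a),np.sin(a),0]))
r.move_to([.5,.302,.145],q(Rm)); r.hold(.1)
print(r.move_l([.5,.302,.097],vel=.04,guard=4),telemetry.current_ee_pos())
gripper_to(.05,25); r.hold(.2)
r.move_l([.5,.302,.2],vel=.2); r.hold(.1)
C=cam('wrist'); im=vision.snapshot('wrist'); print(marks('saddle','wrist'))
vision.snapshot('top');print(marks('saddle','top'),marks('template','top'),marks('board','top'))
im=vision.snapshot('side'); cv2.imwrite('pics/s2.png',im[:,:,::-1]); print(marks('saddle','side'),marks('template','side'))
# clip grasp feasibility
a=np.radians(20)
for s in (1,-1):
    y=s*np.array([np.cos(a),np.sin(a),0])
    print(s,inverse_kinematics([.464,-.284,.26],q(toolR(-k,y))), inverse_kinematics(B+.062*zb,q(toolR(-zb,s*xb))))
print(telemetry.current_t())
```

```text
True [0.49968305 0.30181536 0.10678055]
[]
[([0.4987, 0.3039, 0.0164], 0.52)] [([0.6587, -0.0302, 0.0419], 0.83)] [([0.5755, -0.0082, 0.1775], 0.6), ([0.7776, 0.1778, 0.001], 0.46), ([0.4714, -0.3138, -0.002], 0.17)]
[([0.5023, 0.3025, 0.0165], 0.94)] []
1 [-6.77165164e-01  2.13646596e-01  1.51747201e+00 -4.44089210e-16
  1.41047405e+00 -1.02623101e+00] [-0.14065495 -0.01158939  1.97352328  0.00799601  0.65608335 -0.0147843 ]
-1 [-6.77165164e-01  2.13646596e-01  1.51747201e+00 -4.44089210e-16
  1.41047405e+00  2.11536164e+00] None
12.7667
```

View pics/s2.png

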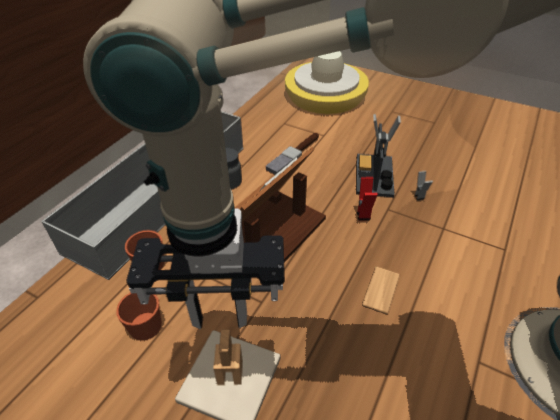

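Run:
```python
from geo import *
a=np.radians(20); Rm=toolR(-k,np.array([np.cos(a),np.sin(a),0]))
gripper_to(.094); r.move_to([.464,-.284,.36],q(Rm)); r.hold(.1)
C=cam('wrist'); im=vision.snapshot('wrist'); np.save('pics/w3.npy',np.array([C[2]]+list(C[3])))
for t in('clip','clip_handles'): print(t,marks(t,'wrist'))
H=np.array([.464,-.284,.171]); print(proj([H,H-[0,0,.034]],C).round(0))
cv2.imwrite('pics/w3.png',im[:,:,::-1]); 
u,v=proj(H,C)[0]; u=int(u)-90;v=int(v)-75; u,v=max(u,0),max(v,0); print(u,v)
cv2.imwrite('pics/w3c.png',cv2.resize(cv2.convertScaleAbs(im[v:v+150,u:u+190],alpha=1.6,beta=10),None,fx=4,fy=4,interpolation=3)[:,:,::-1])
print(telemetry.current_t())
```

```text
clip [([0.3459, -0.2834, 0.027], 0.87), ([0.4562, -0.2822, 0.137], 0.68), ([0.4438, -0.1623, 0.0467], 0.68)]
clip_handles [([0.3515, -0.2856, 0.0565], 0.91), ([0.4646, -0.2864, 0.1705], 0.67), ([0.442, -0.1618, 0.0791], 0.67)]
[[281. 195.]
 [281. 188.]]
190 119
16.0167
```

View pics/w3c.png

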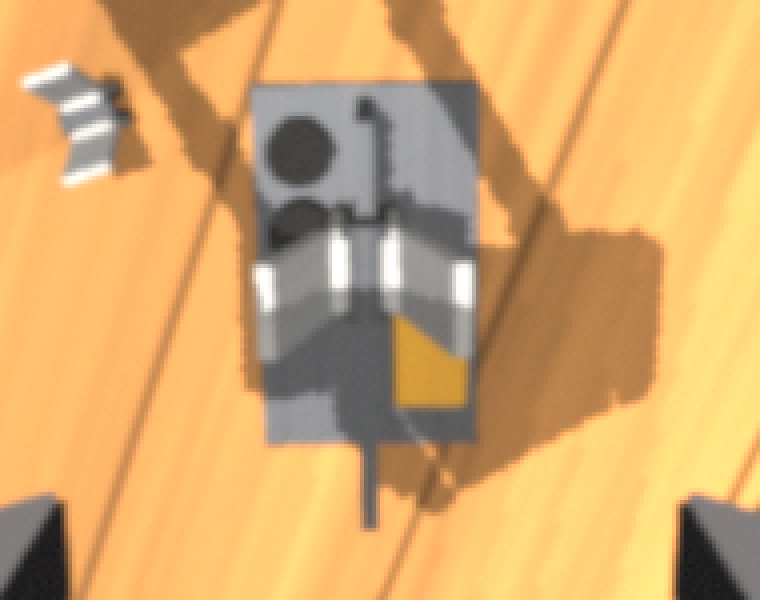

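Run:
```python
from geo import *
F0=np.array(telemetry.current_wrist_force())
r.move_l([.4631,-.2816,.177],vel=.15,guard=8)
gripper_to(.0,35); r.hold(.2)
print(telemetry.current_opening(),telemetry.current_finger_force(),np.array(telemetry.current_wrist_force())-F0)
r.move_l([.4631,-.2816,.30],vel=.12); r.hold(.15)
print(telemetry.current_opening(),np.array(telemetry.current_wrist_force())-F0,telemetry.current_t())
s=(np.array([.5819,-.0215,.181])-B)@yb; print('s',s)
T=B+s*yb+.0015*xb+.063*zb
r.move_to(T+.09*zb,q(Rb)); r.hold(.1)
for n in('side','wrist'):
    C=cam(n); im=vision.snapshot(n); cv2.imwrite(f'pics/c_{n}.png',im[:,:,::-1]); print(n,marks('clip',n),marks('clip_handles',n),marks('board',n))
print('expected hinge',T+.09*zb-.04*zb,telemetry.current_t())
a=cv2.imread('pics/c_side.png')[70:280,180:460]; b=cv2.imread('pics/c_wrist.png')
cv2.imwrite('pics/c.png',np.hstack([cv2.resize(a,(480,360),interpolation=3),b[60:420,140:420]]))
```

```text
0.027351812216893992 34.95327115058899 [-1.4009168  -0.07894719 -0.68440118]
0.027614142579695605 [-0.6736444   0.42849887 -0.15576027] 19.9417
s -0.011257264653167705
side [([0.3499, -0.2846, 0.0303], 0.76), ([0.5247, -0.0119, 0.2719], 0.74), ([0.4439, -0.1608, 0.0466], 0.64)] [([0.3454, -0.2849, 0.0529], 0.84), ([0.444, -0.1578, 0.0787], 0.72), ([0.5035, -0.0125, 0.2959], 0.55)] [([0.5749, -0.0116, 0.1804], 0.6)]
wrist [([0.5202, -0.0179, 0.2733], 0.95), ([0.3491, -0.2832, 0.0266], 0.9), ([0.4454, -0.1609, 0.0472], 0.56)] [([0.7799, -0.1145, -0.0006], 0.64), ([0.5002, -0.0141, 0.2962], 0.63), ([0.3533, -0.2841, 0.0535], 0.61)] [([0.5791, -0.0073, 0.1811], 0.85), ([0.6876, -0.2924, -0.0002], 0.16)]
expected hinge [ 0.52080195 -0.01345529  0.278608  ] 21.5083
```

View pics/c.png

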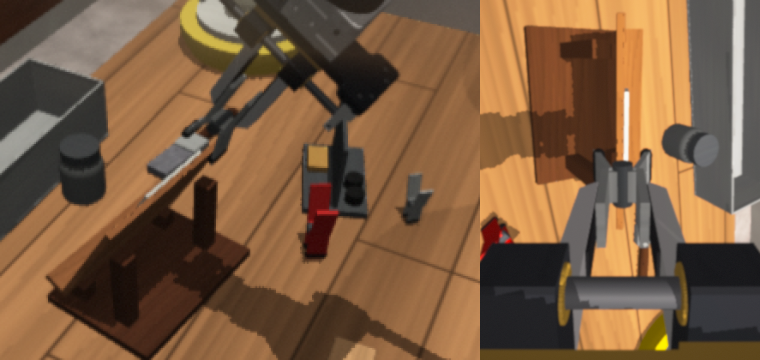

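Held open and squeezed to the stop. In the wrist view the jaws at (600–650,155) straddle the line of the board edge, and the template is in place. Next I insert the clip.

Run:
```python
from geo import *
s=(np.array([.5819,-.0215,.181])-B)@yb
T=B+s*yb+.0015*xb+.067*zb
print(r.move_l(T,vel=.08,guard=8)); r.hold(.1)
print(telemetry.current_ee_pos()-T)
for o in (.034,.04,.046,.052,.06): gripper_to(o)
gripper_to(.09); r.hold(.2); print(telemetry.current_wrist_force())
r.move_l(T+.13*zb,vel=.12); r.hold(.2)
for n in('side','wrist','top'):
    C=cam(n); im=vision.snapshot(n); cv2.imwrite(f'pics/d_{n}.png',im[:,:,::-1])
    for d in marks('clip',n): 
        e=np.array(d[0])-B; print(n,d,'board frame',[round(float(e@a),4) for a in (xb,yb,zb)])
    print(marks('template',n),marks('saddle',n))
print(telemetry.current_t(),s)
a=cv2.imread('pics/d_side.png')[70:280,180:460]; b=cv2.imread('pics/d_wrist.png')
cv2.imwrite('pics/d.png',np.hstack([cv2.resize(a,(480,360),interpolation=3),b[60:420,140:420]]))
```

```text
False
[ 1.43718433e-04 -5.37356400e-07  7.01021677e-04]
[-1.01811515 -0.47199593 -0.16220538]
side ([0.5653, -0.0184, 0.1981], 0.86) board frame [0.0, -0.0104, 0.0209]
side ([0.3522, -0.2885, 0.033], 0.85) board frame [-0.235, -0.3059, -0.0341]
side ([0.4439, -0.1599, 0.0419], 0.6) board frame [-0.1663, -0.1665, -0.0634]
[] [([0.4983, 0.2995, 0.0151], 0.97)]
wrist ([0.5587, -0.0201, 0.2068], 0.89) board frame [-0.0011, -0.0129, 0.0316]
wrist ([0.4459, -0.1618, 0.0455], 0.58) board frame [-0.1626, -0.1681, -0.0614]
wrist ([0.5745, -0.0068, 0.1797], 0.55) board frame [-0.0026, 0.0024, 0.0012]
[] []
top ([0.4699, -0.31, -0.0023], 0.67) board frame [-0.1491, -0.3119, -0.1244]
top ([0.5623, -0.0208, 0.2023], 0.56) board frame [-0.0002, -0.0131, 0.0259]
top ([0.4428, -0.162, 0.0436], 0.49) board frame [-0.1662, -0.1687, -0.0615]
top ([0.3528, -0.2837, 0.0321], 0.44) board frame [-0.2355, -0.3011, -0.0348]
[([0.6624, -0.0303, 0.0429], 0.71), ([0.6877, 0.2935, -0.0005], 0.47)] [([0.7798, -0.1164, -0.0001], 0.58)]
27.4583 -0.011257264653167705
```

View pics/d.png

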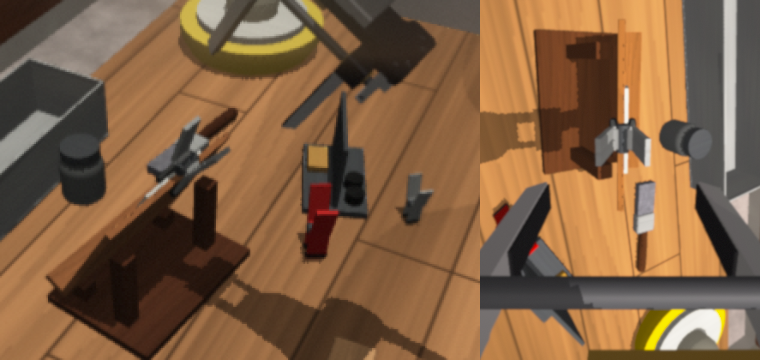

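The clip pinches the edge at (625,135) in the wrist view, square and centred, with template edge showing on both sides. The saddle is upright on the slab and the fingers are clear.

```bash
python3 -c "
from plant import r
print(r.sign_off())"
```

```text
the job is handed in; nothing more can be done
None
```

I handed the job in at about 27.5 s on the robot's clock; no verdict came back. In the last camera checks, the saddle stood upright on the slab, the clip pinched template and board squarely about 2 mm from the middle of the template's top edge, and the template was still on its ledge.

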